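Nest the dip-wax pots and hold the cam lifter at full lift

ROBOT

A 6-joint arm with a two-finger parallel gripper is mounted at the origin on a cart in front of the work surface, level with it; the furniture and walls round the work are solid. World frame = base frame: x ahead of the robot, y to its left, z up, the work surface at z = 0. Lengths are in m, angles in rad, forces in N, time in s.
With the tool pointing down it reaches from about 0.375 to 0.75 m from the base axis. Payload 9 kg.
Tool frame: the origin (TCP) lies on the front face of the gripper's body, between the roots of the fingers; the fingertips stand 73 mm ahead of it and the grasp point (between the pads) lies 54 mm ahead of it (manip.tcp_to_tips is the z of the fingertips in the tool frame, in m); z points along the fingers, y is the line along which they close (so a half turn about z gives the same grasp; the last joint's range is limited). The gripper opens to 85 mm and grips with 20 to 120 N. Pads are 22 mm wide; open, the fingers measure 114 mm over their backs; the gripper's body (76 mm by 85 mm) begins 54 mm behind the grasp point. The pads swing forward as they close: fully open they stand 13 mm farther back than shut.
Start: joints at [1.086, 0.104, 0.097, 1.564, 0, 1.353], TCP at [0.158, 0.579, 0.304] pointing down, gripper open.
Joint ranges: [-2.99, 2.99], [-0.84, 1.86], [-1.1, 1.16], [-1.84, 2.11], [-1.51, 1.56], [-3.14, 3.14]. Speed limits (rad/s): [2.22, 2.22, 2.57, 3.14, 3.14, 3.14].

INTERFACE

Orientations are given as a unit quaternion [x, y, z, w].
In Python, from workcell import manip gives the robot as it stands.
- The arm moves only by the tool play_rows, never from a script. Its argument "series" is a list of rows, each an object with "delta_pos": the shift along the world's x, y, z in cm, a list of three; "delta_rot": the turn, a rotation vector about the world's x, y, z in rad, a list of three; "grip": the opening, from 0 (shut) to 1 (fully open). A call has 1 to 10 rows; each row is the pose to reach, as a shift and turn from the pose commanded when the call began; what a row does not reach only later rows make up. A row lasts 1/12 s, in which the tool goes at most 41.7 mm and 7.16 degrees, less where a joint would pass 70% of its speed; a pose out of reach is approached as far as the arm can. A call with a gripper value outside its range is refused whole. The fingers move at their own pace and stop on an object; "force" is the grip in N (left out, the last holds). Time passes only in rows, so rows that repeat a pose let the fingers close. It gives the time, the measured TCP pose, the force, the opening and the grip force at its end, in the units of the state.
- manip.sense(): the state, without advancing time (a new reading comes with each control period).
- manip.grab_frame(name): name is "scene" or "top" or "wrist"; returns a dict with "pixels" (384x512x3 uint8, red, green, blue), "mtx" (3x3 intrinsics, pixels), "T" (4x4, takes a point from camera to world coordinates); the wrist camera has in their place "mount" (4x4, takes a point from camera to tool coordinates, whose origin is the TCP and whose axes are the flange's). Camera axes: x right, y down, z forward; pixel columns grow to the right and rows downward; lengths in m; the calibration is good to about 2 mm. A picture is of the moment at which its call begins: read the wrist's pose just before it. There is no depth.
- manip.close_job(): hands the job in; it is judged then, once.
The state is a dict: "time_s": time; "joint_pos": joint angles; "qd": joint speeds; "joint_efforts": joint torques, N m; "eef_pos": TCP position; "tool_rot": TCP orientation; "force": force on the tool from outside, world axes, zero at the start; "wrist_torque": the same for the moment, N m; "width": finger opening in m; "grip_force": force on a finger pad.
Only numpy, scipy, OpenCV 4.12 (cv2) and the standard library are available. Lean on these libraries where they do the work, as an engineer would, in place of code of your own. Each camera call takes 0.05 s, during which the arm holds its last target. There are 200 camera calls.

TASK

Set up the dip-wax lifter: stand the wide loose steel pot in the shallow steel bath on the lifter's round table, then stand the narrow pot inside the wide one, each upright and flat on the floor of the vessel round it. Then take the lever by its crossbar and swing it up until it stands straight up, where the cam gives its highest lift (further on the table sinks again), and finish there, still gripping the crossbar so that the lever cannot fall back. Leave the other things on the bench where they are.

Things in the scene. Friction and masses are not known exactly. Their poses are not given: they have to be found in the camera images.
- wide_pot_center (a point): centre, half-way up, of the wide loose pot: plain steel, open at the top, straight-sided, 64 mm outer diameter, 57 mm inner, 62 mm tall, floor 4 mm thick, about 0.16 kg; z along its axis towards the mouth. It stands upright on the work surface at the start. It and the narrow pot may change places.
- narrow_pot_center (a point): centre, half-way up, of the narrow loose pot: plain steel, open at the top, straight-sided, 40 mm outer diameter, 33 mm inner, 96 mm tall, floor 4 mm thick, about 0.12 kg; z along its axis towards the mouth. It stands upright on the work surface at the start.
- bath_floor (a point): centre of the inner floor of the shallow round steel bath fixed on the lifter's table (96 mm outer, 88 mm inner diameter, rim 18 mm above this floor). Rises with the table: 73 mm above the work surface at the start, 93 mm at full lift. Axes as the lifter's: z up, y along the cam shaft (lever on the -y side), x square to it, away from the robot.
- lifter: grey base plate of the cam lifter, 130 x 110 x 12 mm, fixed to the bench; origin at the centre of its underside, below the bath's centre; x square to the shaft, y along the shaft, z up. It may be turned by up to 0.2 rad.
- lever_bar (a point): middle of the lever's crossbar: round steel bar, 12 mm diameter, parallel to the shaft (lifter's y), reaching from the lever arm away from the table; 25 mm from here to its free end, about 27 mm to the arm's boss. 70 mm from the shaft axis, moves with the lever; some 52 mm above the work surface at the start, free above and below. It can turn between the fingers.
- lever_pivot (a point): point on the axis of the cam shaft, level with the middle of the crossbar along the shaft, 34 mm above the work surface, fixed to the base; the crossbar's middle moves on an upright circle of 70 mm about it, in the lifter's x-z plane. Axes as the lifter's.
- cam_lever (a joint): angle of the lever: 0 at rest, lying towards the robot (lifter's -x), 15 degrees above level; grows as the crossbar goes up and over to the far side (+x); 1.309 rad = straight up = highest lift; far stop 2.618. Springs and weight press it down to either side of the top: 2 to 6 N at the crossbar to move it; let go, it falls back unless nearly on top.
- lift_table (a joint): height of the lifter's table above its rest, m: 0 with the lever at rest or at the far stop, about 0.019 with the lever straight up; driven by the roller cam, lift = 0.026*cos(angle-1.309) - 0.007.
- cast: bystander: white plaster jaw model, 51 x 66 x 31 mm; origin under its centre.
- dropper: bystander: dropper bottle, 33 mm diameter, 80 mm tall; origin under its centre.
- small_jar: bystander: small screw-top jar, 37 mm diameter, 50 mm tall; origin under its centre.
- tape: bystander: roll of masking tape lying flat, 72 mm diameter, 19 mm tall; origin under its centre.
- carver: bystander: slim wax carver lying on the bench, 150 mm long along its y, 10 mm tall; origin under its centre.
Not all that is in view belongs to the job. Leave any pink or red look-alike of the part that bears wide_pot_center alone.

How it is judged:
By the outcome, as a careful person would: the job done as asked, in the order asked, and still so for the second after the job is handed in, while the arm keeps its last pose, push and grip.
It also fails if it takes over 61 s, if anything falls off the work surface, if the arm or the gripper's body presses on something with over 40 N, if the wrist force passes 120 N, or if a joint passes its speed limit or range.

## Working session

There is one attempt and no reset: what is moved stays moved. The work goes in short steps, Python scripts to look and compute and a tool call to move; the robot and the scene stay as the last step left them, time stands still between calls to the robot, and variables do not carry over. Pictures are saved under pics/ and viewed, at most 10 in all, crops included, and the job is handed in when it is done.

Besides the shell and the picture viewer there is one more tool, called by a JSON object that holds its "api" and its "payload", one argument or row to a line. play_rows: Moves the arm, as the interface text tells. Its arguments: {"type":"object","properties":{"series":{"type":"array","items":{"type":"object","properties":{"delta_pos":{"type":"array","items":{"type":"number"}},"delta_rot":{"type":"array","items":{"type":"number"}},"grip":{"type":"number"}}}},"force":{"type":"number"}},"required":["series"]}

```bash
mkdir -p pics; cat > h.py <<'E'
import numpy as np, cv2
from workcell import manip
from scipy.spatial.transform import Rotation as R
def grab(n):
    s=manip.sense(); f=manip.grab_frame(n)
    if n=="wrist":
        T=np.eye(4);T[:3,:3]=R.from_quat(s["tool_rot"]).as_matrix();T[:3,3]=s["eef_pos"]
        T=T@np.array(f["mount"])
    else: T=np.array(f["T"])
    return np.array(f["pixels"]),np.array(f["mtx"]),T
def ray(K,T,u,v,z):
    d=T[:3,:3]@np.linalg.solve(K,[u,v,1.]); o=T[:3,3]
    return o+d*(z-o[2])/d[2]
def proj(K,T,p):
    c=np.linalg.inv(T)@np.append(p,1); q=K@c[:3]; return q[:2]/q[2]
E
python3 - <<'E'
from h import *
for n in("scene","top"):
    p,K,T=grab(n); cv2.imwrite(f"pics/{n}0.png",cv2.resize(p[:,:,::-1],(800,600),interpolation=2)); np.savez(f"{n}0.npz",p=p,K=K,T=T)
    print(n,K.round(1).tolist(),T.round(3).tolist())
s=manip.sense();print(s)
E
```

```text
scene [[405.1, 0.0, 250.7], [0.0, 405.1, 188.8], [0.0, 0.0, 1.0]] [[0.868, -0.307, 0.39, 0.155], [-0.496, -0.569, 0.656, -1.006], [0.021, -0.763, -0.647, 0.731], [0.0, 0.0, 0.0, 1.0]]
top [[359.0, 0.0, 253.7], [0.0, 359.0, 192.0], [0.0, 0.0, 1.0]] [[0.025, -0.977, 0.213, 0.359], [-1.0, -0.026, -0.0, -0.361], [0.006, -0.213, -0.977, 0.949], [0.0, 0.0, 0.0, 1.0]]
{'time_s': 0.1, 'joint_pos': array([1.08625183e+00, 1.04647617e-01, 9.65475602e-02, 1.56394531e+00,
       2.42233338e-07, 1.35310289e+00]), 'qd': array([ 7.97325010e-04, -1.48590024e-03,  5.36623265e-04,  3.49218731e-05,
        3.07096438e-05, -4.30360040e-04]), 'joint_efforts': array([ 7.11458473e-03, -5.58204925e+01,  5.04721785e+01,  1.27227171e-02,
       -1.79010344e-04, -3.32219815e-05]), 'eef_pos': array([0.15809453, 0.57855903, 0.30319564]), 'tool_rot': array([ 1.33029971e-01,  9.91111818e-01, -5.86374066e-04, -2.14916093e-04]), 'force': array([-0.51617393,  0.1302338 ,  0.07574498]), 'wrist_torque': array([-0.01328298,  0.04960951, -0.01620393]), 'grip_force': 0.0, 'width': 0.08544110577247682}
```

View pics/top0.png

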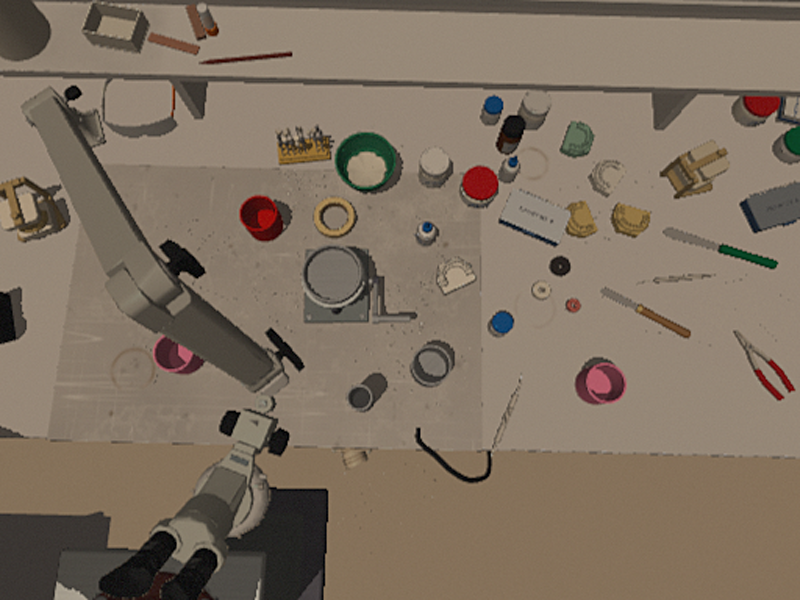

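View pics/scene0.png

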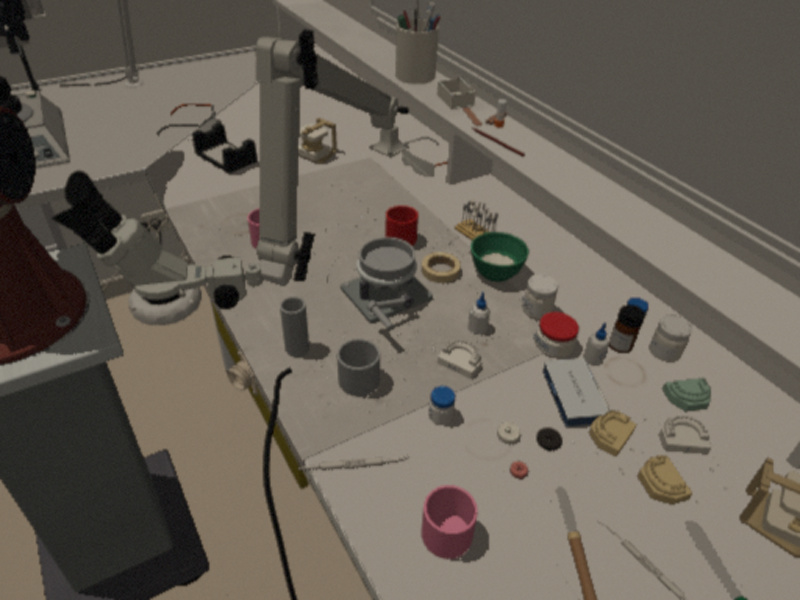

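The two plain grey pots stand at top-view (432,363) wide and (362,395) narrow. The lookalikes are pink (603,382), pink (178,352) and red (262,215). The lifter is at (335,280), with its lever towards (395,300). I'll measure these and check where the arm projects, since a boom hangs over the left side.

```bash
python3 - <<'E'
from h import *
d=np.load("top0.npz");p,K,T=d["p"],d["K"],d["T"]; s=.64
for n,z in(("scene",0),):
    e=np.load("scene0.npz"); 
for nm,q in(("base",[0,0,.2]),("tcp",[.158,.579,.304])):
    print(nm,(proj(K,T,q)/s).round(),(proj(e["K"],e["T"],q)/s).round())
for nm,u,v,z in(("wide rim",433,362,.062),("narrow rim",361,398,.096),("bath rim",335,274,.091),("plate bl",304,323,.012),("plate br",369,322,.012),("plate tl",304,247,.012),("bar tip",414,316,.052),("bar arm",378,319,.052),("lamp low at z.3",285,355,.3),("lamp (264,402)",264,402,.3)):
    print(nm,ray(K,T,u*s,v*s,z).round(3))
def crop(d,x0,y0,x1,y1):
    c=d["p"][y0:y1,x0:x1,::-1]; return cv2.resize(c,(400,600*1*400//400//2*1),interpolation=2)
a=crop(d,180,150,340,270); b=crop(e,170,140,330,260)
cv2.imwrite("pics/crop1.png",np.hstack([a,b]))
E
```

```text
base [ 76. 729.] [-41. 214.]
tcp [-510.  596.] [11. 17.]
wide rim [ 0.454 -0.421  0.062]
narrow rim [ 0.393 -0.312  0.096]
bath rim [ 0.586 -0.263  0.091]
plate bl [ 0.52  -0.205  0.012]
plate br [ 0.524 -0.315  0.012]
plate tl [ 0.654 -0.197  0.012]
bar tip [ 0.529 -0.39   0.052]
bar arm [ 0.522 -0.332  0.052]
lamp low at z.3 [ 0.432 -0.233  0.3  ]
lamp (264,402) [ 0.378 -0.213  0.3  ]
```

View pics/crop1.png

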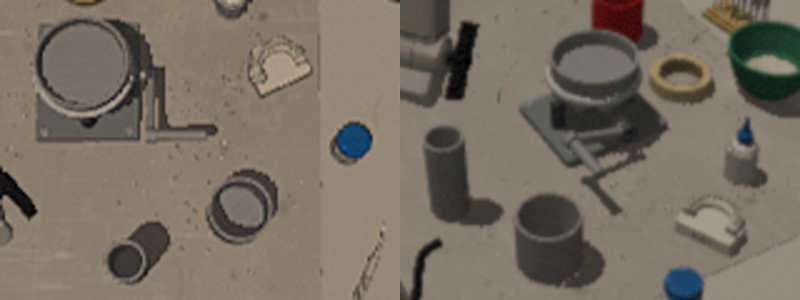

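Both grey pots are confirmed: wide at crop (242,205) and narrow at (128,262), with the lever lying towards the robot. The microscope boom overhead is an obstacle, so I'll triangulate it.

```bash
python3 - <<'E'
from h import *
d=np.load("top0.npz");e=np.load("scene0.npz"); s=.64
def tri(a,b):
    A=[];B=[]
    M=np.zeros((3,3));v=np.zeros(3);
    L=[]
    for q,px in((d,a),(e,b)):
        dr=q["T"][:3,:3]@np.linalg.solve(q["K"],[px[0]*s,px[1]*s,1]);dr/=np.linalg.norm(dr);P=np.eye(3)-np.outer(dr,dr)
        M+=P;v+=P@q["T"][:3,3];L.append((P,q["T"][:3,3]))
    x=np.linalg.solve(M,v); return x.round(3),[round(float(np.linalg.norm(P@(x-o))),3) for P,o in L]
for nm,a,b in(("knob1",(285,350),(305,255)),("knob2",(182,258),(307,60)),("tipneck",(262,402),(258,272)),("knob3",(230,424),(228,296)),("base",(72,93),(403,108)),("ringlamp",(250,500),(168,300)),("eyep",(110,580),(85,190)),("eyep2",(150,560),(85,190)),("eyep3",(185,580),(85,190)),("elbow bottom",(275,385),(275,265)),("wide",(433,362),(359,357)),("narrow",(361,398),(292,303)),("bath",(335,274),(387,253)),("bartip",(414,316),(398,345)),("bar arm",(380,319),(378,316))):
    print(nm,*tri(a,b))
E
```

```text
knob1 [ 0.465 -0.192  0.087] [0.001, 0.001]
knob2 [ 0.518 -0.138  0.391] [0.002, 0.002]
tipneck [ 0.389 -0.155  0.053] [0.004, 0.004]
knob3 [ 0.35  -0.08  -0.041] [0.0, 0.0]
base [0.876 0.18  0.118] [0.002, 0.002]
ringlamp [ 0.238 -0.145  0.044] [0.001, 0.001]
eyep [ 0.17  -0.024  0.208] [0.006, 0.006]
eyep2 [ 0.183 -0.073  0.228] [0.009, 0.009]
eyep3 [ 0.176 -0.129  0.261] [0.003, 0.003]
elbow bottom [ 0.414 -0.178  0.075] [0.003, 0.003]
wide [ 0.452 -0.421  0.055] [0.002, 0.002]
narrow [ 0.393 -0.312  0.101] [0.0, 0.0]
bath [ 0.585 -0.264  0.096] [0.0, 0.0]
bartip [ 0.536 -0.391  0.014] [0.001, 0.001]
bar arm [ 0.527 -0.335  0.035] [0.002, 0.002]
```

```bash
python3 - <<'E'
from h import *
d=np.load("top0.npz");e=np.load("scene0.npz")
a=d["p"][50:384,0:220,::-1]; b=e["p"][10:230,30:280,::-1]
a=cv2.resize(a,(380,577),interpolation=2); b=cv2.resize(b,(420,370),interpolation=2)
c=np.zeros((600,800,3),np.uint8); c[:577,:380]=a; c[:370,380:]=b
cv2.imwrite("pics/crop2.png",cv2.convertScaleAbs(c,alpha=1.5))
E
```

```text
(no output)
```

View pics/crop2.png

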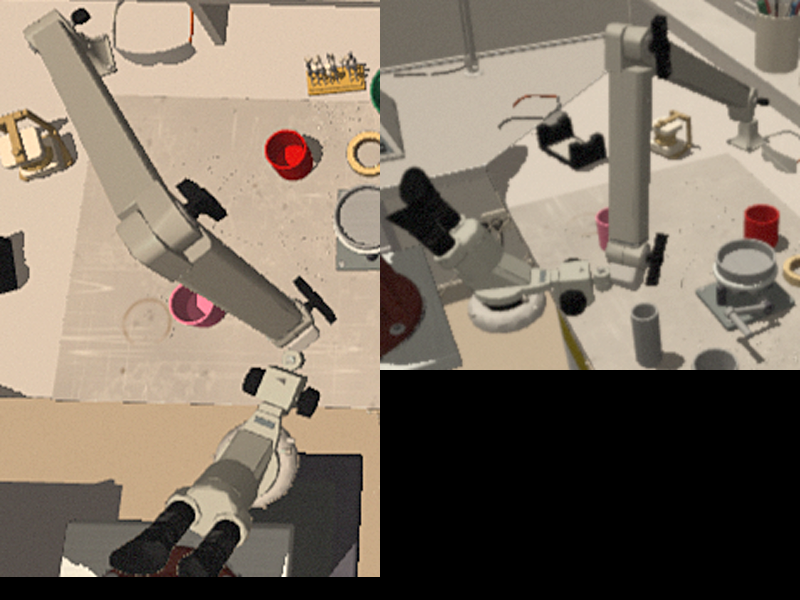

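```bash
python3 - <<'E'
from h import *
d=np.load("top0.npz");e=np.load("scene0.npz")
def tri(a,b):
    M=np.zeros((3,3));v=np.zeros(3);L=[]
    for q,px in((d,(a[0]/1.727,50+a[1]/1.727)),(e,(30+(b[0]-380)/1.68,10+b[1]/1.68))):
        dr=q["T"][:3,:3]@np.linalg.solve(q["K"],[*px,1]);dr/=np.linalg.norm(dr);P=np.eye(3)-np.outer(dr,dr)
        M+=P;v+=P@q["T"][:3,3];L.append((P,q["T"][:3,3]))
    x=np.linalg.solve(M,v); return x.round(3),[round(float(np.linalg.norm(P@(x-o))),3) for P,o in L]
for nm,a,b in(("knob2 center",(201,200),(658,45)),("elbow top left",(140,235),(622,30)),("elbow center",(170,235),(628,48)),("knob1",(315,299),(656,258)),("lower end",(300,330),(630,262)),("knob L",(255,380),(572,270)),("knob R",(308,400),(573,300)),("box",(280,385),(570,272)),("ring r",(293,455),(540,310)),("ring",(258,470),(508,310)),("eyeL end",(125,555),(418,185)),("eyeR end",(195,565),(400,222)),("head",(235,475),(470,245)),("basejoint",(45,30),(750,100))):
    print(nm,*tri(a,b))
E
```

```text
knob2 center [ 0.515 -0.139  0.395] [0.002, 0.002]
elbow top left [ 0.48  -0.093  0.406] [0.0, 0.0]
elbow center [ 0.483 -0.111  0.387] [0.002, 0.002]
knob1 [ 0.465 -0.19   0.085] [0.001, 0.001]
lower end [ 0.425 -0.172  0.079] [0.002, 0.002]
knob L [ 0.352 -0.105  0.044] [0.002, 0.002]
knob R [ 0.327 -0.183  0.048] [0.001, 0.001]
box [ 0.343 -0.147  0.073] [0.005, 0.005]
ring r [ 0.265 -0.171  0.044] [0.012, 0.012]
ring [ 0.233 -0.113  0.014] [0.005, 0.005]
eyeL end [ 0.169 -0.03   0.215] [0.004, 0.004]
eyeR end [ 0.143 -0.097  0.198] [0.009, 0.009]
head [ 0.225 -0.115  0.144] [0.015, 0.015]
basejoint [0.876 0.248 0.089] [0.008, 0.008]
```

{"api": "play_rows", "payload": {
  "series": [
    {"delta_pos": [0,0,4],"grip": 1},
    {"delta_pos": [0,0,8],"grip": 1},
    {"delta_pos": [0,0,12],"grip": 1},
    {"delta_pos": [0,0,16],"grip": 1},
    {"delta_pos": [0,0,20],"grip": 1},
    {"delta_pos": [0,0,24],"grip": 1},
    {"delta_pos": [0,0,28],"grip": 1},
    {"delta_pos": [0,0,28],"grip": 1}
  ]
}}

```text
schema error: expected keys delta_pos, delta_rot, grip
```

```bash
python3 - <<'E'
from h import *
s=manip.sense();print(s["time_s"],s["joint_pos"].round(4).tolist(),s["eef_pos"].round(4).tolist())
f=manip.grab_frame("wrist");print(np.array(f["mount"]).round(3).tolist(),manip.tcp_to_tips,np.array(f["mtx"]).round(1).tolist())
E
```

```text
0.1 [1.0863, 0.1046, 0.0965, 1.5639, 0.0, 1.3531] [0.1581, 0.5786, 0.3032]
[[0.0, -0.965, -0.263, 0.066], [1.0, 0.0, -0.0, -0.001], [0.0, -0.263, 0.965, -0.071], [0.0, 0.0, 0.0, 1.0]] 0.0726 [[291.1, 0.0, 254.4], [0.0, 291.1, 196.2], [0.0, 0.0, 1.0]]
```

{"api": "play_rows", "payload": {
  "series": [
    {"delta_pos": [0,0,4],"delta_rot": [0,0,0],"grip": 1},
    {"delta_pos": [0,0,8],"delta_rot": [0,0,0],"grip": 1},
    {"delta_pos": [0,0,12],"delta_rot": [0,0,0],"grip": 1},
    {"delta_pos": [0,0,16],"delta_rot": [0,0,0],"grip": 1},
    {"delta_pos": [0,0,20],"delta_rot": [0,0,0],"grip": 1},
    {"delta_pos": [0,0,24],"delta_rot": [0,0,0],"grip": 1},
    {"delta_pos": [0,0,28],"delta_rot": [0,0,0],"grip": 1},
    {"delta_pos": [0,0,28],"delta_rot": [0,0,0],"grip": 1}
  ]
}}

```text
time_s: 0.82
eef_pos: [0.1572, 0.5736, 0.5753]
tool_rot: [0.133, 0.991, 0.017, 0.006]
force: [-0.5, -1.5, 1.5]
width: 0.0854
grip_force: 0.0
```

```bash
python3 - <<'E'
from h import *
s=manip.sense();print(s["time_s"],s["joint_pos"].round(4).tolist(),s["eef_pos"].round(4).tolist(),np.hypot(*s["eef_pos"][:2]))
E
```

```text
0.8167 [1.0832, 0.3943, 0.9679, 2.1088, 0.0011, 1.3502] [0.1572, 0.5736, 0.5753] 0.594740757952383
```

{"api": "play_rows", "payload": {
  "series": [
    {"delta_pos": [3.1,-3.1,-2],"delta_rot": [0,0,0.06],"grip": 1},
    {"delta_pos": [6.9,-4.5,-3],"delta_rot": [0,0,0.12],"grip": 1},
    {"delta_pos": [10.5,-6.2,-3],"delta_rot": [0,0,0.18],"grip": 1},
    {"delta_pos": [14.1,-8.2,-3],"delta_rot": [0,0,0.24],"grip": 1},
    {"delta_pos": [17.5,-10.4,-3],"delta_rot": [0,0,0.3],"grip": 1},
    {"delta_pos": [20.7,-12.8,-3],"delta_rot": [0,0,0.36],"grip": 1},
    {"delta_pos": [23.8,-15.5,-3],"delta_rot": [0,0,0.42],"grip": 1},
    {"delta_pos": [26.6,-18.3,-3],"delta_rot": [0,0,0.48],"grip": 1},
    {"delta_pos": [29.3,-21.4,-3],"delta_rot": [0,0,0.54],"grip": 1},
    {"delta_pos": [31.7,-24.6,-3],"delta_rot": [0,0,0.6],"grip": 1}
  ]
}}

```text
time_s: 1.65
eef_pos: [0.472, 0.3275, 0.5385]
tool_rot: [-0.167, 0.986, 0.01, -0.001]
force: [-0.0, 1.1, 0.5]
width: 0.0853
grip_force: 0.0
```

```bash
python3 - <<'E'
from h import *
s=manip.sense();print(s["time_s"],s["joint_pos"].round(4).tolist(),s["eef_pos"].round(4).tolist(),s["tool_rot"])
E
```

```text
1.65 [0.3709, 0.2537, 0.7139, 2.0284, 0.0195, 0.0348] [0.472, 0.3275, 0.5385] [-1.67287623e-01  9.85858932e-01  9.82282860e-03 -7.27754279e-04]
```

{"api": "play_rows", "payload": {
  "series": [
    {"delta_pos": [2.2,-3.4,0.5],"delta_rot": [0,0,0.06],"grip": 1},
    {"delta_pos": [4.2,-7,1],"delta_rot": [0,0,0.12],"grip": 1},
    {"delta_pos": [5.9,-10.6,1.5],"delta_rot": [0,0,0.18],"grip": 1},
    {"delta_pos": [7.3,-14.4,1.5],"delta_rot": [0,0,0.24],"grip": 1},
    {"delta_pos": [8.5,-18.3,1.5],"delta_rot": [0,0,0.3],"grip": 1},
    {"delta_pos": [9.4,-22.2,1.5],"delta_rot": [0,0,0.36],"grip": 1},
    {"delta_pos": [10.1,-26.2,1.5],"delta_rot": [0,0,0.42],"grip": 1},
    {"delta_pos": [10.4,-30.3,1.5],"delta_rot": [0,0,0.48],"grip": 1},
    {"delta_pos": [10.5,-34.3,1.5],"delta_rot": [0,0,0.54],"grip": 1},
    {"delta_pos": [10.3,-38.4,1.5],"delta_rot": [0,0,0.6],"grip": 1}
  ]
}}

```text
time_s: 2.48
eef_pos: [0.5737, -0.0569, 0.5536]
tool_rot: [-0.451, 0.892, 0.01, -0.003]
force: [0.8, -0.7, 0.5]
width: 0.0855
grip_force: 0.0
```

{"api": "play_rows", "payload": {
  "series": [
    {"delta_pos": [-0.5,-4,0],"delta_rot": [0,0,0.06],"grip": 1},
    {"delta_pos": [-1.3,-7.9,0],"delta_rot": [0,0,0.12],"grip": 1},
    {"delta_pos": [-2.3,-11.9,0],"delta_rot": [0,0,0.18],"grip": 1},
    {"delta_pos": [-3.7,-15.7,0],"delta_rot": [0,0,0.24],"grip": 1},
    {"delta_pos": [-5.2,-19.4,0],"delta_rot": [0,0,0.3],"grip": 1},
    {"delta_pos": [-7.1,-23,0],"delta_rot": [0,0,0.36],"grip": 1},
    {"delta_pos": [-9.2,-26.5,0],"delta_rot": [0,0,0.42],"grip": 1},
    {"delta_pos": [-11.5,-29.8,0],"delta_rot": [0,0,0.5],"grip": 1},
    {"delta_pos": [-14,-32,-3],"delta_rot": [0,0,0.6],"grip": 1},
    {"delta_pos": [-14,-33,-6],"delta_rot": [0,0,0.64],"grip": 1}
  ]
}}

```text
time_s: 3.32
eef_pos: [0.4313, -0.3879, 0.4962]
tool_rot: [0.709, -0.706, -0.005, 0.007]
force: [0.6, 0.5, 1.1]
width: 0.0853
grip_force: 0.0
```

{"api": "play_rows", "payload": {
  "series": [
    {"delta_pos": [0,-1,-3],"delta_rot": [0,0,0],"grip": 1},
    {"delta_pos": [0,-2,-7],"delta_rot": [0,0,0],"grip": 1},
    {"delta_pos": [0,-2,-11],"delta_rot": [0,0,0],"grip": 1},
    {"delta_pos": [0,-2,-14],"delta_rot": [0,0,0],"grip": 1},
    {"delta_pos": [0,-2,-14],"delta_rot": [0,0,0],"grip": 1},
    {"delta_pos": [0,-2,-14],"delta_rot": [0,0,0],"grip": 1}
  ]
}}

```text
time_s: 3.82
eef_pos: [0.4331, -0.4041, 0.3533]
tool_rot: [0.708, -0.706, -0.01, 0.005]
force: [0.5, 0.7, 2.1]
width: 0.0857
grip_force: 0.0
```

```bash
python3 - <<'E'
from h import *
s=manip.sense();print(s["time_s"],s["joint_pos"].round(4).tolist(),s["eef_pos"].round(4).tolist(),R.from_quat(s["tool_rot"]).as_matrix().round(3).tolist())
p,K,T=grab("wrist"); np.savez("w1.npz",p=p,K=K,T=T); cv2.imwrite("pics/w1.png",cv2.resize(p[:,:,::-1],(800,600)))
E
```

```text
3.8167 [-0.9657, 0.1204, 0.2046, 1.6725, -0.0143, -2.5388] [0.4331, -0.4041, 0.3533] [[0.002, -1.0, -0.022], [-1.0, -0.002, 0.006], [-0.006, 0.022, -1.0]]
```

View pics/w1.png

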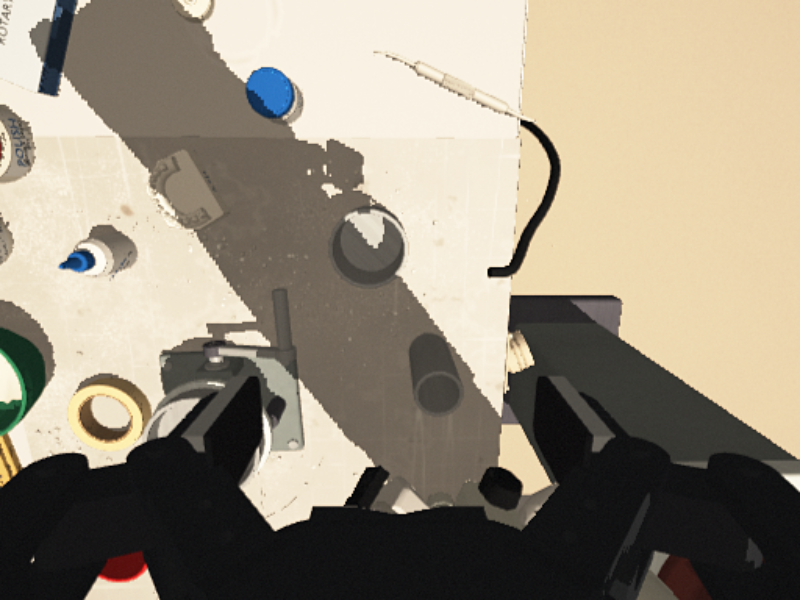

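The wrist view shows the wide pot's rim at (368,246), the narrow pot's rim at (437,391) and the crossbar from (280,290) to (287,348).

```bash
python3 - <<'E'
from h import *
d=np.load("w1.npz");K,T=d["K"],d["T"]
for nm,u,v,z in(("wide rim",368,245,.062),("narrow rim",437,392,.096),("bar tip",280,291,.055),("bar tip c",281,294,.052),("bar near arm",286,345,.052),("plate corner",301,448,.012),("plate corner2",294,352,.012),("plate corner3",163,354,.012)):
    print(nm,ray(K,T,u*.64,v*.64,z).round(4))
s=.64; d=np.load("top0.npz")
# ellipse checks in the top view
for nm,(u,v),rr,z in(("wide",(433,362),24,.062),("narrow",(361,398),15,.096)):
    print(nm,ray(d["K"],d["T"],u*s,v*s,z).round(4))
E
```

```text
wide rim [ 0.4506 -0.4222  0.062 ]
narrow rim [ 0.3964 -0.3107  0.096 ]
bar tip [ 0.5243 -0.3831  0.055 ]
bar tip c [ 0.5243 -0.3798  0.052 ]
bar near arm [ 0.523  -0.3344  0.052 ]
plate corner [ 0.5242 -0.2077  0.012 ]
plate corner2 [ 0.5253 -0.3124  0.012 ]
plate corner3 [ 0.6501 -0.311   0.012 ]
wide [ 0.4538 -0.4212  0.062 ]
narrow [ 0.3934 -0.3115  0.096 ]
```

{"api": "play_rows", "payload": {
  "series": [
    {"delta_pos": [1,-1,-4],"delta_rot": [-0.006,-0.022,0],"grip": 1},
    {"delta_pos": [1.9,-1.75,-8],"delta_rot": [-0.006,-0.022,0],"grip": 1},
    {"delta_pos": [1.9,-1.75,-12],"delta_rot": [-0.006,-0.022,0],"grip": 1},
    {"delta_pos": [1.9,-1.75,-16],"delta_rot": [-0.006,-0.022,0],"grip": 1},
    {"delta_pos": [1.9,-1.75,-18],"delta_rot": [-0.006,-0.022,0],"grip": 1},
    {"delta_pos": [1.9,-1.75,-18],"delta_rot": [-0.006,-0.022,0],"grip": 1},
    {"delta_pos": [1.9,-1.75,-18],"delta_rot": [-0.006,-0.022,0],"grip": 1},
    {"delta_pos": [1.9,-1.75,-18],"delta_rot": [-0.006,-0.022,0],"grip": 1}
  ]
}}

```text
time_s: 4.53
eef_pos: [0.454, -0.4241, 0.1787]
tool_rot: [0.708, -0.706, 0.004, 0.001]
force: [0.6, -0.5, 0.2]
width: 0.0852
grip_force: 0.0
```

```bash
python3 - <<'E'
from h import *
s=manip.sense();print(s["time_s"],s["joint_pos"].round(3).tolist(),s["eef_pos"].round(4).tolist(),R.from_quat(s["tool_rot"]).as_matrix().round(3).tolist())
p,K,T=grab("wrist"); np.savez("w2.npz",p=p,K=K,T=T); cv2.imwrite("pics/w2.png",cv2.resize(p[:,:,::-1],(800,600)))
print((proj(K,T,[.452,-.4215,.062])/.64).round())
E
```

```text
4.5333 [-0.962, 0.172, -0.056, 1.333, 0.0, -2.535] [0.454, -0.4241, 0.1787] [[0.002, -1.0, 0.006], [-1.0, -0.003, -0.007], [0.007, -0.006, -1.0]]
[404. 351.]
```

View pics/w2.png

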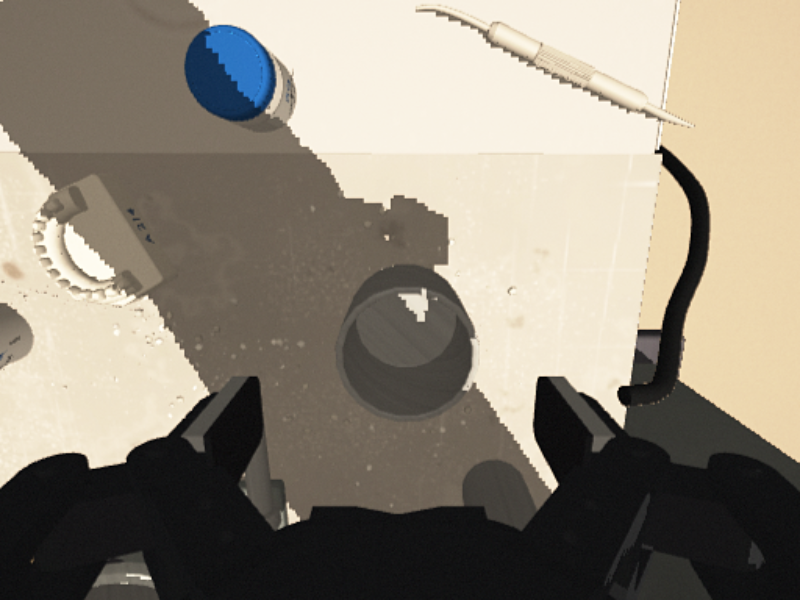

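Only the wide grey pot is between the open fingers, with its rim at (407,353). Descending to grip it.

{"api": "play_rows", "payload": {
  "force": 40,
  "series": [
    {"delta_pos": [-0.3,0.3,-3],"delta_rot": [0,0,0],"grip": 1},
    {"delta_pos": [-0.3,0.3,-6],"delta_rot": [0,0,0],"grip": 1},
    {"delta_pos": [-0.3,0.3,-7.9],"delta_rot": [0,0,0],"grip": 1},
    {"delta_pos": [-0.3,0.3,-7.9],"delta_rot": [0,0,0],"grip": 1},
    {"delta_pos": [-0.3,0.3,-7.9],"delta_rot": [0,0,0],"grip": 0.6},
    {"delta_pos": [-0.3,0.3,-7.9],"delta_rot": [0,0,0],"grip": 0.6},
    {"delta_pos": [-0.3,0.3,-7.9],"delta_rot": [0,0,0],"grip": 0.6},
    {"delta_pos": [-0.3,0.3,-7.9],"delta_rot": [0,0,0],"grip": 0.6},
    {"delta_pos": [-0.3,0.3,-7.9],"delta_rot": [0,0,0],"grip": 0.6}
  ]
}}

```text
time_s: 5.33
eef_pos: [0.4508, -0.4211, 0.0989]
tool_rot: [0.708, -0.706, 0.004, 0.001]
force: [-0.6, 0.4, 7.2]
width: 0.0634
grip_force: 44.9
```

{"api": "play_rows", "payload": {
  "series": [
    {"delta_pos": [0,0,2],"delta_rot": [0,0,0],"grip": 0.6},
    {"delta_pos": [0,0,5],"delta_rot": [0,0,0],"grip": 0.6},
    {"delta_pos": [0,0,9],"delta_rot": [0,0,0],"grip": 0.6},
    {"delta_pos": [1,1,13],"delta_rot": [0,0,0],"grip": 0.6},
    {"delta_pos": [3.5,4,14],"delta_rot": [0,0,0],"grip": 0.6},
    {"delta_pos": [6,7,14],"delta_rot": [0,0,0],"grip": 0.6},
    {"delta_pos": [8.5,10,14],"delta_rot": [0,0,0],"grip": 0.6},
    {"delta_pos": [11,13,14],"delta_rot": [0,0,0],"grip": 0.6},
    {"delta_pos": [13,15.3,14],"delta_rot": [0,0,0],"grip": 0.6},
    {"delta_pos": [13.5,15.9,14],"delta_rot": [0,0,0],"grip": 0.6}
  ]
}}

```text
time_s: 6.17
eef_pos: [0.5874, -0.2568, 0.2373]
tool_rot: [0.709, -0.705, 0.003, -0.001]
force: [0.7, -0.6, -2.0]
width: 0.0632
grip_force: 44.9
```

{"api": "play_rows", "payload": {
  "series": [
    {"delta_pos": [0,0,-1],"delta_rot": [0,0,0],"grip": 0.6},
    {"delta_pos": [0,0,-2.5],"delta_rot": [0,0,0],"grip": 0.6},
    {"delta_pos": [0,0,-3],"delta_rot": [0,0,0],"grip": 0.6},
    {"delta_pos": [0,0,-3],"delta_rot": [0,0,0],"grip": 0.6}
  ]
}}

```text
time_s: 6.5
eef_pos: [0.5833, -0.261, 0.2036]
tool_rot: [0.707, -0.707, 0.001, 0.0]
force: [0.7, 0.3, -1.0]
width: 0.0635
grip_force: 44.8
```

```bash
python3 - <<'E'
from h import *
s=manip.sense();print(s["time_s"],s["joint_pos"].round(3).tolist(),s["eef_pos"].round(4).tolist(),s["force"])
a,K,T=grab("wrist"); b,K2,T2=grab("scene"); c,K3,T3=grab("top")
def cr(p,x,y,w,h): return cv2.resize(p[y:y+h,x:x+w,::-1],(400,300),interpolation=2)
im=np.vstack([np.hstack([cr(a,130,100,280,210),cr(b,180,90,160,120)]),np.hstack([cr(c,150,130,160,120),np.zeros((300,400,3),np.uint8)])])
cv2.imwrite("pics/hov.png",im)
E
```

```text
6.5 [-0.625, 0.226, 0.05, 1.394, -0.001, -2.196] [0.5833, -0.261, 0.2036] [ 0.69122933  0.34548913 -0.9571978 ]
```

View pics/hov.png

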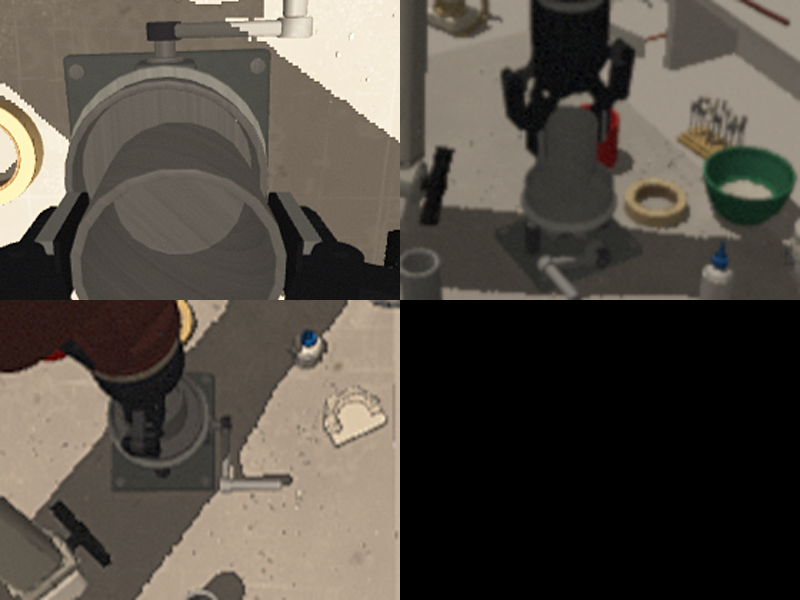

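```bash
python3 - <<'E'
from h import *
a,K,T=grab("wrist"); np.savez("w3.npz",p=a,K=K,T=T)
f=lambda u,v,z:ray(K,T,130+u*.7,100+v*.7,z).round(4)
for nm,u,v,z in(("pl",64,56,.012),("pr",270,51,.012),("bath apex",163,68,.091),("bath left",66,150,.091),("bath right",266,150,.091),("boltL",76,72,.012),("boltR",258,66,.012),("bar tip",305,30,.055),("pivot stub",162,30,.034),("bar joint",160,22,.06)): print(nm,f(u,v,z))
# edge profile across bath rim at crop row 150
g=cv2.cvtColor(a,cv2.COLOR_RGB2GRAY).astype(int)
for r in (195,205,215): print(r,g[r,165:200].tolist(),g[r,290:330].tolist())
E
```

```text
pl [ 0.6567 -0.3102  0.012 ]
pr [ 0.5278 -0.3135  0.012 ]
bath apex [ 0.5916 -0.3104  0.091 ]
bath left [ 0.6372 -0.2724  0.091 ]
bath right [ 0.5438 -0.2727  0.091 ]
boltL [ 0.6498 -0.3002  0.012 ]
boltR [ 0.5348 -0.3042  0.012 ]
bar tip [ 0.5195 -0.3266  0.055 ]
pivot stub [ 0.5942 -0.3263  0.034 ]
bar joint [ 0.5941 -0.3304  0.06  ]
195 [239, 239, 240, 240, 241, 240, 240, 239, 243, 245, 238, 167, 167, 104, 111, 110, 106, 90, 132, 102, 95, 95, 93, 90, 92, 82, 66, 65, 70, 81, 102, 101, 98, 96, 93] [100, 98, 97, 95, 94, 98, 102, 102, 101, 97, 99, 98, 93, 71, 65, 70, 94, 94, 96, 93, 93, 92, 136, 141, 132, 97, 69, 71, 72, 91, 108, 108, 106, 105, 106, 107, 110, 109, 112, 111]
205 [236, 236, 237, 237, 237, 236, 236, 238, 236, 242, 242, 239, 238, 239, 240, 207, 87, 96, 97, 93, 94, 70, 63, 68, 68, 67, 76, 102, 99, 98, 99, 98, 96, 96, 94] [70, 71, 71, 72, 71, 74, 75, 99, 100, 95, 98, 98, 98, 98, 97, 96, 70, 66, 67, 66, 77, 96, 99, 97, 95, 97, 114, 92, 65, 115, 113, 111, 109, 109, 106, 108, 106, 109, 107, 105]
215 [236, 236, 236, 235, 234, 233, 233, 235, 236, 238, 234, 235, 238, 208, 85, 94, 96, 97, 90, 69, 66, 67, 71, 67, 65, 74, 97, 101, 100, 97, 99, 100, 99, 97, 97] [72, 71, 72, 71, 72, 72, 72, 73, 74, 73, 74, 71, 70, 71, 96, 98, 93, 72, 69, 68, 69, 67, 73, 95, 96, 97, 95, 94, 86, 111, 109, 109, 109, 107, 109, 103, 108, 104, 102, 104]
```

{"api": "play_rows", "payload": {
  "series": [
    {"delta_pos": [0.3,0,0],"delta_rot": [0,0,0],"grip": 0.6},
    {"delta_pos": [0.4,0,-0.5],"delta_rot": [0,0,0],"grip": 0.6},
    {"delta_pos": [0.4,0,-0.5],"delta_rot": [0,0,0],"grip": 0.6},
    {"delta_pos": [0.4,0,-0.5],"delta_rot": [0,0,0],"grip": 0.6}
  ]
}}

```text
time_s: 7.03
eef_pos: [0.5886, -0.2603, 0.2]
tool_rot: [0.708, -0.706, 0.002, 0.0]
force: [-0.8, -0.2, -1.5]
width: 0.0632
grip_force: 44.9
```

{"api": "play_rows", "payload": {
  "series": [
    {"delta_pos": [0,0,-1],"delta_rot": [0,0,0],"grip": 0.6},
    {"delta_pos": [0,0,-2],"delta_rot": [0,0,0],"grip": 0.6},
    {"delta_pos": [0,0,-2.5],"delta_rot": [0,0,0],"grip": 0.6},
    {"delta_pos": [0,0,-2.7],"delta_rot": [0,0,0],"grip": 0.6},
    {"delta_pos": [0,0,-2.8],"delta_rot": [0,0,0],"grip": 0.6},
    {"delta_pos": [0,0,-2.8],"delta_rot": [0,0,0],"grip": 0.6}
  ]
}}

```text
time_s: 7.53
eef_pos: [0.5883, -0.2601, 0.1724]
tool_rot: [0.708, -0.706, 0.001, 0.0]
force: [-2.1, 0.4, 2.3]
width: 0.0634
grip_force: 45.2
```

{"api": "play_rows", "payload": {
  "series": [
    {"delta_pos": [0,0,0],"delta_rot": [0,0,0],"grip": 1},
    {"delta_pos": [0,0,0],"delta_rot": [0,0,0],"grip": 1},
    {"delta_pos": [0,0,0],"delta_rot": [0,0,0],"grip": 1},
    {"delta_pos": [0,0,2],"delta_rot": [0,0,0],"grip": 1},
    {"delta_pos": [0,0,6],"delta_rot": [0,0,0],"grip": 1},
    {"delta_pos": [0,0,10],"delta_rot": [0,0,0],"grip": 1},
    {"delta_pos": [-2,-2,12],"delta_rot": [0,0,0],"grip": 1},
    {"delta_pos": [-5,-5,12],"delta_rot": [0,0,0],"grip": 1},
    {"delta_pos": [-8,-7,12],"delta_rot": [0,0,0],"grip": 1}
  ]
}}

```text
time_s: 8.28
eef_pos: [0.5087, -0.3321, 0.2943]
tool_rot: [0.708, -0.706, 0.004, 0.0]
force: [1.1, -1.4, -0.8]
width: 0.0852
grip_force: 0.0
```

{"api": "play_rows", "payload": {
  "series": [
    {"delta_pos": [-4,0,-1],"delta_rot": [0,0,0],"grip": 1},
    {"delta_pos": [-8,1,-3],"delta_rot": [0,0,0],"grip": 1},
    {"delta_pos": [-11.4,1.9,-6],"delta_rot": [0,0,0],"grip": 1},
    {"delta_pos": [-11.4,1.9,-6.5],"delta_rot": [0,0,0],"grip": 1},
    {"delta_pos": [-11.4,1.9,-6.5],"delta_rot": [0,0,0],"grip": 1},
    {"delta_pos": [-11.4,1.9,-6.5],"delta_rot": [0,0,0],"grip": 1}
  ]
}}

```text
time_s: 8.78
eef_pos: [0.3947, -0.3116, 0.2278]
tool_rot: [0.708, -0.707, 0.002, 0.0]
force: [1.1, -0.1, 1.8]
width: 0.0855
grip_force: 0.0
```

```bash
python3 - <<'E'
from h import *
s=manip.sense();print(s["time_s"],s["eef_pos"].round(4).tolist(),s["force"])
a,K,T=grab("wrist"); b,K2,T2=grab("scene"); c,K3,T3=grab("top")
for n,q in(("b",(b,K2,T2)),("c",(c,K3,T3))): np.savez(n+"4.npz",p=q[0],K=q[1],T=q[2])
np.savez("w4.npz",p=a,K=K,T=T)
print(proj(K,T,[.395,-.311,.096]),proj(K3,T3,[.589,-.26,.135]))
def cr(p,x,y,w,h): return cv2.resize(p[y:y+h,x:x+w,::-1],(400,300),interpolation=2)
im=np.vstack([np.hstack([cv2.resize(a[:,:,::-1],(400,300)),cr(b,180,110,160,120)]),np.hstack([cr(c,150,130,160,120),cr(a,200,160,120,90)])])
cv2.imwrite("pics/nar.png",im)
E
```

```text
8.7833 [0.3947, -0.3116, 0.2278] [ 1.05848372 -0.06314901  1.7680952 ]
[254.85642547 213.94191881] [211.40785049 169.14780148]
```

View pics/nar.png

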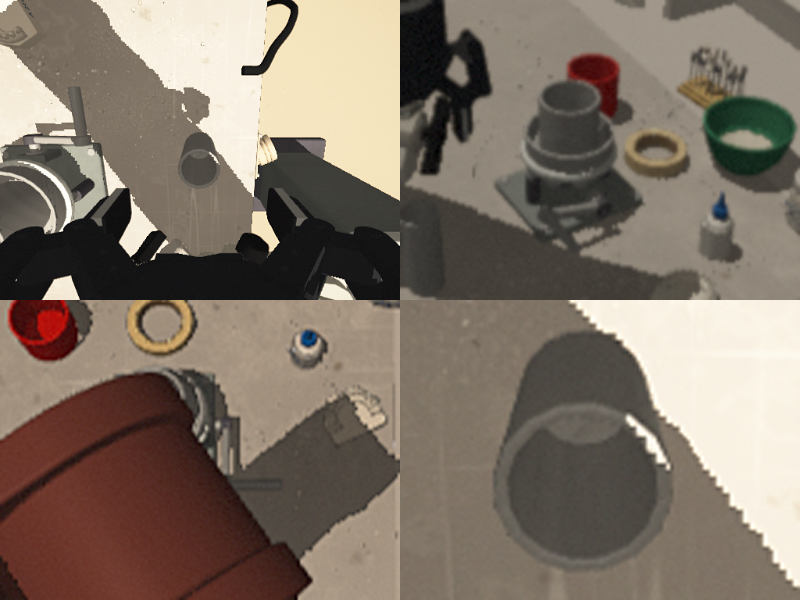

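The wide pot stands flat and centred in the bath. The narrow pot's rim is centred between the fingers at (583,487) in the crop. Gripping it.

{"api": "play_rows", "payload": {
  "force": 40,
  "series": [
    {"delta_pos": [0,0.2,-3],"delta_rot": [0,0,0],"grip": 1},
    {"delta_pos": [0,0.2,-6],"delta_rot": [0,0,0],"grip": 1},
    {"delta_pos": [0,0.2,-8.6],"delta_rot": [0,0,0],"grip": 1},
    {"delta_pos": [0,0.2,-8.7],"delta_rot": [0,0,0],"grip": 1},
    {"delta_pos": [0,0.2,-8.7],"delta_rot": [0,0,0],"grip": 0.3},
    {"delta_pos": [0,0.2,-8.7],"delta_rot": [0,0,0],"grip": 0.3},
    {"delta_pos": [0,0.2,-8.7],"delta_rot": [0,0,0],"grip": 0.3},
    {"delta_pos": [0,0.2,-8.7],"delta_rot": [0,0,0],"grip": 0.3},
    {"delta_pos": [0,0.2,-8.7],"delta_rot": [0,0,0],"grip": 0.3},
    {"delta_pos": [0,0.2,-8.7],"delta_rot": [0,0,0],"grip": 0.3}
  ]
}}

```text
time_s: 9.77
eef_pos: [0.3955, -0.3105, 0.1428]
tool_rot: [0.708, -0.706, 0.004, 0.0]
force: [-0.8, 0.7, 7.3]
width: 0.0389
grip_force: 40.0
```

{"api": "play_rows", "payload": {
  "series": [
    {"delta_pos": [0,0,3],"delta_rot": [0,0,0],"grip": 0.3},
    {"delta_pos": [0,-0.5,7],"delta_rot": [0,0,0],"grip": 0.3},
    {"delta_pos": [0,-1,11],"delta_rot": [0,0,0],"grip": 0.3},
    {"delta_pos": [1,-2,15],"delta_rot": [0,0,0],"grip": 0.3},
    {"delta_pos": [4,-2.5,17],"delta_rot": [0,0,0],"grip": 0.3},
    {"delta_pos": [8,-2.5,17],"delta_rot": [0,0,0],"grip": 0.3},
    {"delta_pos": [12,-1,17],"delta_rot": [0,0,0],"grip": 0.3},
    {"delta_pos": [15,1.5,17],"delta_rot": [0,0,0],"grip": 0.3},
    {"delta_pos": [18,4,17],"delta_rot": [0,0,0],"grip": 0.3},
    {"delta_pos": [19.3,5,17],"delta_rot": [0,0,0],"grip": 0.3}
  ]
}}

```text
time_s: 10.6
eef_pos: [0.5907, -0.2563, 0.3109]
tool_rot: [0.709, -0.705, 0.002, -0.001]
force: [-0.6, -0.5, -1.7]
width: 0.0389
grip_force: 41.3
```

{"api": "play_rows", "payload": {
  "series": [
    {"delta_pos": [0,0,-1],"delta_rot": [0,0,0],"grip": 0.3},
    {"delta_pos": [0,0,-2],"delta_rot": [0,0,0],"grip": 0.3},
    {"delta_pos": [0,0,-2],"delta_rot": [0,0,0],"grip": 0.3},
    {"delta_pos": [0,0,-2],"delta_rot": [0,0,0],"grip": 0.3}
  ]
}}

```text
time_s: 10.93
eef_pos: [0.5866, -0.26, 0.2896]
tool_rot: [0.707, -0.707, 0.001, 0.0]
force: [-0.0, -0.5, -2.0]
width: 0.0389
grip_force: 41.2
```

```bash
python3 - <<'E'
from h import *
s=manip.sense();print(s["time_s"],s["eef_pos"].round(4).tolist(),s["force"],s["width"])
a,K,T=grab("wrist"); b,K2,T2=grab("scene")
np.savez("w5.npz",p=a,K=K,T=T)
print(proj(K,T,[.589,-.26,.135]),proj(K,T,[.589,-.26,.298]))
def cr(p,x,y,w,h): return cv2.resize(p[y:y+h,x:x+w,::-1],(400,600*h//w*4//6 if 0 else 300),interpolation=2)
im=np.hstack([cr(a,150,100,216,162),cr(b,180,60,200,150)])
cv2.imwrite("pics/hov2.png",im)
E
```

```text
10.9333 [0.5866, -0.26, 0.2896] [-0.02713095 -0.51672341 -2.0471397 ] 0.03887864395245371
[251.86166917 204.01126646] [245.62150633 378.74994026]
```

View pics/hov2.png

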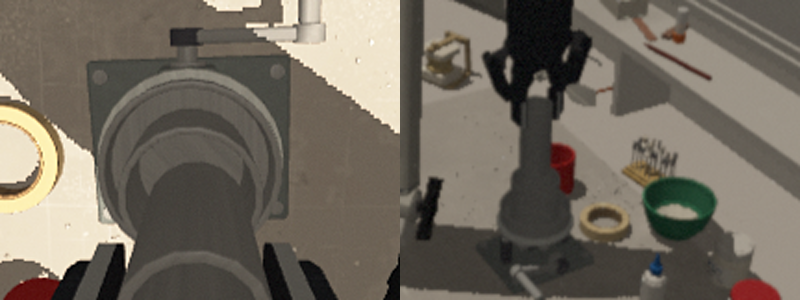

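```bash
python3 - <<'E'
from h import *
d=np.load("w5.npz");K,T=d["K"],d["T"];f=lambda u,v,z:ray(K,T,150+u*.54,100+v*.54,z).round(4)
print("wide apex",f(188,128,.135),"-> centre y",f(188,128,.135)[1]+.032)
print("narrow bottom apex",f(188,162,.147),f(188,162,.147)[1]+.020)
print("wide L/R",f(108,195,.135),f(268,195,.135))
g=cv2.cvtColor(d["p"],cv2.COLOR_RGB2GRAY).astype(int)
print("col 251 rows 130-200",g[130:200,251].tolist()); print("row 205",g[205,195:310].tolist())
E
```

```text
wide apex [ 0.5892 -0.2884  0.135 ] -> centre y -0.25639999999999996
narrow bottom apex [ 0.5891 -0.2765  0.147 ] -0.2565
wide L/R [ 0.6242 -0.2588  0.135 ] [ 0.5544 -0.259   0.135 ]
col 251 rows 130-200 [98, 102, 97, 95, 98, 86, 80, 122, 136, 135, 137, 131, 106, 82, 104, 96, 86, 85, 94, 93, 96, 96, 95, 94, 95, 95, 95, 94, 87, 68, 68, 71, 72, 70, 66, 72, 71, 68, 78, 98, 104, 86, 84, 94, 94, 93, 91, 90, 89, 90, 90, 86, 89, 88, 88, 89, 90, 84, 65, 67, 66, 67, 67, 63, 63, 66, 65, 64, 64, 66]
row 205 [229, 229, 240, 235, 233, 230, 230, 160, 142, 137, 84, 90, 91, 75, 66, 67, 67, 64, 70, 92, 91, 93, 84, 63, 66, 67, 63, 65, 67, 64, 65, 66, 64, 67, 69, 79, 67, 64, 63, 67, 67, 66, 65, 66, 66, 65, 65, 65, 65, 67, 64, 68, 66, 67, 65, 64, 66, 63, 66, 68, 67, 64, 66, 67, 68, 64, 66, 65, 66, 68, 67, 68, 68, 67, 69, 68, 67, 68, 68, 67, 63, 69, 67, 66, 66, 65, 64, 62, 59, 65, 65, 61, 63, 86, 87, 87, 84, 67, 67, 67, 66, 73, 93, 93, 88, 72, 69, 70, 69, 66, 75, 104, 104, 104, 101]
```

Both pots are aligned to within 1 mm, so I'm lowering.

{"api": "play_rows", "payload": {
  "series": [
    {"delta_pos": [0,0,-1.5],"delta_rot": [0,0,0],"grip": 0.3},
    {"delta_pos": [0,0,-3],"delta_rot": [0,0,0],"grip": 0.3},
    {"delta_pos": [0,0,-4.5],"delta_rot": [0,0,0],"grip": 0.3},
    {"delta_pos": [0,0,-6],"delta_rot": [0,0,0],"grip": 0.3},
    {"delta_pos": [0,0,-6.8],"delta_rot": [0,0,0],"grip": 0.3},
    {"delta_pos": [0,0,-6.8],"delta_rot": [0,0,0],"grip": 0.3},
    {"delta_pos": [0,0,-6.8],"delta_rot": [0,0,0],"grip": 0.3}
  ]
}}

```text
time_s: 11.62
eef_pos: [0.5875, -0.2598, 0.2231]
tool_rot: [0.708, -0.706, 0.002, 0.0]
force: [0.5, -0.4, -1.5]
width: 0.0388
grip_force: 41.3
```

{"api": "play_rows", "payload": {
  "series": [
    {"delta_pos": [0,0,-0.15],"delta_rot": [0,0,0],"grip": 0.3},
    {"delta_pos": [0,0,-0.3],"delta_rot": [0,0,0],"grip": 0.3},
    {"delta_pos": [0,0,-0.4],"delta_rot": [0,0,0],"grip": 0.3},
    {"delta_pos": [0,0,-0.4],"delta_rot": [0,0,0],"grip": 0.3}
  ]
}}

```text
time_s: 11.95
eef_pos: [0.5881, -0.2598, 0.2201]
tool_rot: [0.708, -0.706, 0.003, 0.0]
force: [-2.1, 0.5, 5.1]
width: 0.0388
grip_force: 41.9
```

{"api": "play_rows", "payload": {
  "series": [
    {"delta_pos": [0,0,0],"delta_rot": [0,0,0],"grip": 0.7},
    {"delta_pos": [0,0,0],"delta_rot": [0,0,0],"grip": 0.8},
    {"delta_pos": [0,0,0],"delta_rot": [0,0,0],"grip": 0.8},
    {"delta_pos": [0,0,2],"delta_rot": [0,0,0],"grip": 0.8},
    {"delta_pos": [0,0,5],"delta_rot": [0,0,0],"grip": 0.8},
    {"delta_pos": [0,0,9],"delta_rot": [0,0,0],"grip": 0.8},
    {"delta_pos": [0,-2,10],"delta_rot": [0,0,0],"grip": 0.8},
    {"delta_pos": [-2,-5,10],"delta_rot": [0,0,0],"grip": 0.8},
    {"delta_pos": [-5,-8,10],"delta_rot": [0,0,0],"grip": 0.8},
    {"delta_pos": [-6.4,-9.6,9],"delta_rot": [0,0,0],"grip": 0.8}
  ]
}}

```text
time_s: 12.78
eef_pos: [0.5222, -0.3582, 0.3105]
tool_rot: [0.708, -0.707, 0.004, 0.001]
force: [0.2, -0.7, -0.4]
width: 0.0686
grip_force: 0.0
```

{"api": "play_rows", "payload": {
  "series": [
    {"delta_pos": [0,0,-4],"delta_rot": [0,0,0.03],"grip": 0.6},
    {"delta_pos": [0,0,-8],"delta_rot": [0,0,0.03],"grip": 0.6},
    {"delta_pos": [0,0,-10],"delta_rot": [0,0,0.03],"grip": 0.6},
    {"delta_pos": [0,0,-10],"delta_rot": [0,0,0.03],"grip": 0.6},
    {"delta_pos": [0,0,-10],"delta_rot": [0,0,0.03],"grip": 0.6},
    {"delta_pos": [0,0,-10],"delta_rot": [0,0,0.03],"grip": 0.6}
  ]
}}

```text
time_s: 13.28
eef_pos: [0.5243, -0.3559, 0.2106]
tool_rot: [0.719, -0.696, 0.003, 0.0]
force: [0.1, -0.8, 0.3]
width: 0.0514
grip_force: 0.0
```

```bash
python3 - <<'E'
from h import *
s=manip.sense();print(s["time_s"],s["eef_pos"].round(4).tolist(),s["force"],s["width"],R.from_quat(s["tool_rot"]).as_matrix().round(3).tolist())
a,K,T=grab("wrist"); b,K2,T2=grab("scene")
np.savez("w6.npz",p=a,K=K,T=T)
print(proj(K,T,[.524,-.356,.052]))
im=np.hstack([cv2.resize(a[:,:,::-1],(400,300)),cv2.resize(b[100:220,180:340,::-1],(400,300),interpolation=2)])
im=np.vstack([im,np.hstack([cv2.resize(a[120:300,150:390,::-1],(400,300),interpolation=2),np.zeros((300,400,3),np.uint8)])])
cv2.imwrite("pics/bar.png",im)
E
```

```text
13.2833 [0.5243, -0.3559, 0.2106] [ 0.11351808 -0.77247094  0.29418471] 0.051385659571581775 [[0.033, -0.999, 0.004], [-0.999, -0.033, -0.004], [0.005, -0.004, -1.0]]
[255.82223146 203.00000864]
```

View pics/bar.png

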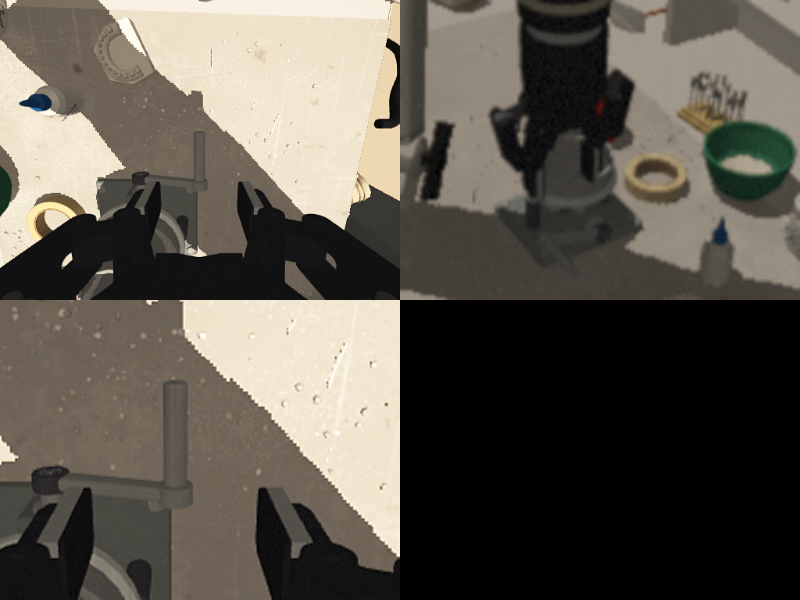

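The view (scene crop) shows the bar straight up and down between the fingers, from (175,381) to (175,484) in the lower crop. Locating its middle numerically, and checking the narrow pot by mask from the other views.

```bash
python3 - <<'E'
from h import *
d=np.load("w6.npz");K,T=d["K"],d["T"];f=lambda u,v,z:ray(K,T,150+u*.6,120+(v-300)*.6,z).round(4)
print("tip",f(175,382,.054),"boss",f(176,484,.056),"L/R",f(164,430,.052),f(187,430,.052),"pivot end",f(48,480,.034), "arm hub",f(175,495,.056))
E
```

```text
tip [ 0.5256 -0.3843  0.054 ] boss [ 0.5234 -0.3336  0.056 ] L/R [ 0.5302 -0.36    0.052 ] [ 0.5189 -0.3604  0.052 ] pivot end [ 0.5929 -0.3247  0.034 ] arm hub [ 0.5237 -0.3277  0.056 ]
```

{"api": "play_rows", "payload": {
  "force": 40,
  "series": [
    {"delta_pos": [0,-0.35,-3],"delta_rot": [0,0,0],"grip": 0.6},
    {"delta_pos": [0,-0.35,-6],"delta_rot": [0,0,0],"grip": 0.6},
    {"delta_pos": [0,-0.35,-9],"delta_rot": [0,0,0],"grip": 0.6},
    {"delta_pos": [0,-0.35,-10.4],"delta_rot": [0,0,0],"grip": 0.6},
    {"delta_pos": [0,-0.35,-10.4],"delta_rot": [0,0,0],"grip": 0.6},
    {"delta_pos": [0,-0.35,-10.4],"delta_rot": [0,0,0],"grip": 0},
    {"delta_pos": [0,-0.35,-10.4],"delta_rot": [0,0,0],"grip": 0},
    {"delta_pos": [0,-0.35,-10.4],"delta_rot": [0,0,0],"grip": 0},
    {"delta_pos": [0,-0.35,-10.4],"delta_rot": [0,0,0],"grip": 0},
    {"delta_pos": [0,-0.35,-10.4],"delta_rot": [0,0,0],"grip": 0}
  ]
}}

```text
time_s: 14.22
eef_pos: [0.5246, -0.36, 0.107]
tool_rot: [0.718, -0.696, 0.004, 0.0]
force: [-0.5, -0.4, 7.1]
width: 0.0103
grip_force: 38.9
```

{"api": "play_rows", "payload": {
  "series": [
    {"delta_pos": [0,0,0],"delta_rot": [0,0,0],"grip": 0},
    {"delta_pos": [0,0,0],"delta_rot": [0,0,0],"grip": 0}
  ]
}}

```text
time_s: 14.38
eef_pos: [0.5246, -0.36, 0.107]
tool_rot: [0.718, -0.696, 0.004, 0.0]
force: [-0.4, -0.6, 7.0]
width: 0.0101
grip_force: 38.9
```

{"api": "play_rows", "payload": {
  "series": [
    {"delta_pos": [0.29,0.01,0.87],"delta_rot": [0,0,0],"grip": 0},
    {"delta_pos": [0.7,0.02,1.69],"delta_rot": [0,0,0],"grip": 0},
    {"delta_pos": [1.21,0.04,2.45],"delta_rot": [0,0,0],"grip": 0},
    {"delta_pos": [1.81,0.06,3.14],"delta_rot": [0,0,0],"grip": 0},
    {"delta_pos": [1.81,0.06,3.14],"delta_rot": [0,0,0],"grip": 0}
  ]
}}

```text
time_s: 14.8
eef_pos: [0.5406, -0.3594, 0.1378]
tool_rot: [0.718, -0.696, 0.001, 0.002]
force: [-15.6, -2.6, 5.2]
width: 0.0106
grip_force: 39.5
```

{"api": "play_rows", "payload": {
  "series": [
    {"delta_pos": [0.69,0.02,0.7],"delta_rot": [0,0,0],"grip": 0},
    {"delta_pos": [1.45,0.04,1.25],"delta_rot": [0,0,0],"grip": 0},
    {"delta_pos": [2.27,0.07,1.7],"delta_rot": [0,0,0],"grip": 0},
    {"delta_pos": [2.27,0.07,1.7],"delta_rot": [0,0,0],"grip": 0}
  ]
}}

```text
time_s: 15.13
eef_pos: [0.5642, -0.3588, 0.1564]
tool_rot: [0.718, -0.696, 0.002, 0.002]
force: [-15.1, 0.9, 17.8]
width: 0.0105
grip_force: 40.4
```

```bash
python3 - <<'E'
from h import *
s=manip.sense();print(s["time_s"],s["eef_pos"].round(4).tolist(),s["force"].round(1),s["wrist_torque"].round(2),s["width"],R.from_quat(s["tool_rot"]).as_matrix().round(3).tolist())
E
```

```text
15.1333 [0.5642, -0.3588, 0.1564] [-15.1   0.9  17.8] [0.18 3.15 0.07] 0.01048194150412605 [[0.032, -1.0, 0.001], [-0.999, -0.032, -0.006], [0.006, -0.001, -1.0]]
```

{"api": "play_rows", "payload": {
  "series": [
    {"delta_pos": [0.3,0.01,0.3],"delta_rot": [0,0,0],"grip": 0},
    {"delta_pos": [0.87,0.03,0.5],"delta_rot": [0,0,0],"grip": 0},
    {"delta_pos": [1.4,0.05,0.65],"delta_rot": [0,0,0],"grip": 0},
    {"delta_pos": [1.77,0.06,0.7],"delta_rot": [0,0,0],"grip": 0},
    {"delta_pos": [1.77,0.06,0.7],"delta_rot": [0,0,0],"grip": 0}
  ]
}}

```text
time_s: 15.55
eef_pos: [0.5827, -0.3582, 0.163]
tool_rot: [0.718, -0.696, 0.003, 0.001]
force: [-4.7, -0.3, 10.9]
width: 0.0106
grip_force: 39.9
```

{"api": "play_rows", "payload": {
  "series": [
    {"delta_pos": [0.4,0.01,0],"delta_rot": [0,0,0],"grip": 0},
    {"delta_pos": [0.7,0.02,0],"delta_rot": [0,0,0],"grip": 0},
    {"delta_pos": [0.93,0.03,0],"delta_rot": [0,0,0],"grip": 0},
    {"delta_pos": [0.93,0.03,0],"delta_rot": [0,0,0],"grip": 0},
    {"delta_pos": [0.93,0.03,0],"delta_rot": [0,0,0],"grip": 0},
    {"delta_pos": [0.93,0.03,0],"delta_rot": [0,0,0],"grip": 0}
  ]
}}

```text
time_s: 16.05
eef_pos: [0.592, -0.3579, 0.1629]
tool_rot: [0.718, -0.696, 0.004, 0.001]
force: [-2.5, -0.5, 9.3]
width: 0.01
grip_force: 40.4
```

```bash
python3 - <<'E'
from h import *
s=manip.sense();print(s["time_s"],s["eef_pos"].round(4).tolist(),s["force"].round(1),s["width"],R.from_quat(s["tool_rot"]).as_matrix()[:,2].round(3))
a,K,T=grab("wrist"); np.savez("w7.npz",p=a,K=K,T=T); b,K2,T2=grab("scene"); np.savez("b7.npz",p=b,K=K2,T=T2)
# expected narrow rim (z .193), wide rim (z .155), bath rim (.111) in the scene view
for n,z,r in(("narrow",.193,.02),("wide",.155,.032),("bath",.111,.048),("bath rest",.091,.048)):
    t=np.linspace(0,2*np.pi,60);q=np.array([proj(K2,T2,[.588+r*np.cos(x),-.26+r*np.sin(x),z]) for x in t]);print(n,q.min(0).round(1),q.max(0).round(1))
g=cv2.cvtColor(b,cv2.COLOR_RGB2GRAY).astype(int)
c0=int(round(proj(K2,T2,[.588,-.26,.15])[0])); print("col",c0,list(zip(range(100,190),g[100:190,c0].tolist())))
c=cv2.cvtColor(a,cv2.COLOR_RGB2GRAY)
E
```

```text
16.05 [0.592, -0.3579, 0.1629] [-2.5 -0.5  9.3] 0.010001016842804864 [ 0.004 -0.006 -1.   ]
narrow [240.5 125.2] [256.6 133.9]
wide [235.7 135.4] [260.9 149.5]
bath [229.6 146. ] [266.4 167.5]
bath rest [229.7 152.1] [266.  173.8]
col 248 [(100, 132), (101, 150), (102, 152), (103, 153), (104, 154), (105, 153), (106, 154), (107, 153), (108, 152), (109, 151), (110, 148), (111, 143), (112, 139), (113, 138), (114, 137), (115, 139), (116, 138), (117, 139), (118, 139), (119, 137), (120, 138), (121, 137), (122, 137), (123, 137), (124, 136), (125, 129), (126, 97), (127, 63), (128, 60), (129, 59), (130, 58), (131, 59), (132, 57), (133, 58), (134, 60), (135, 61), (136, 60), (137, 60), (138, 60), (139, 57), (140, 57), (141, 59), (142, 59), (143, 59), (144, 57), (145, 60), (146, 59), (147, 57), (148, 57), (149, 59), (150, 58), (151, 58), (152, 56), (153, 59), (154, 60), (155, 55), (156, 41), (157, 25), (158, 28), (159, 33), (160, 33), (161, 33), (162, 31), (163, 39), (164, 54), (165, 56), (166, 59), (167, 57), (168, 59), (169, 58), (170, 57), (171, 61), (172, 62), (173, 66), (174, 77), (175, 80), (176, 78), (177, 59), (178, 39), (179, 36), (180, 36), (181, 38), (182, 45), (183, 42), (184, 44), (185, 49), (186, 51), (187, 46), (188, 47), (189, 49)]
```

```bash
python3 - <<'E'
from h import *
d=np.load("b7.npz");g=cv2.cvtColor(d["p"],cv2.COLOR_RGB2GRAY).astype(int)
for r in(128,132,138,144,150): print(r,g[r,226:272].tolist())
s=manip.sense();print(s["time_s"],s["eef_pos"].round(4),s["force"].round(1),s["qd"].round(4))
E
```

```text
128 [138, 138, 138, 137, 126, 135, 136, 138, 137, 137, 136, 138, 137, 135, 108, 79, 69, 60, 56, 55, 55, 60, 60, 61, 65, 69, 72, 93, 110, 69, 27, 16, 14, 13, 13, 18, 33, 42, 53, 57, 62, 62, 62, 65, 64, 65]
132 [141, 140, 139, 139, 139, 140, 138, 138, 138, 137, 139, 137, 140, 134, 85, 55, 56, 55, 54, 56, 58, 59, 57, 60, 62, 63, 64, 58, 55, 29, 11, 7, 16, 20, 19, 11, 16, 18, 13, 13, 14, 13, 14, 14, 22, 12]
138 [138, 138, 139, 138, 139, 148, 141, 139, 138, 140, 137, 130, 112, 94, 63, 53, 55, 59, 56, 58, 58, 55, 60, 59, 56, 56, 54, 52, 51, 28, 17, 9, 18, 14, 9, 19, 20, 16, 17, 14, 16, 18, 17, 17, 20, 17]
144 [136, 120, 117, 135, 139, 138, 140, 138, 136, 95, 62, 53, 51, 52, 54, 51, 54, 57, 58, 58, 58, 59, 57, 57, 57, 57, 55, 53, 50, 45, 26, 14, 13, 13, 15, 15, 10, 18, 15, 17, 15, 15, 14, 19, 15, 17]
150 [138, 137, 138, 138, 137, 137, 133, 118, 97, 69, 52, 52, 55, 53, 55, 57, 54, 57, 59, 56, 58, 58, 58, 60, 59, 58, 58, 53, 28, 24, 22, 18, 16, 14, 20, 17, 19, 14, 22, 14, 12, 11, 10, 10, 13, 17]
16.15 [ 0.592  -0.3578  0.1629] [-3.5 -0.9  9.3] [ 0.0008 -0.0002 -0.0003  0.0014 -0.     -0.    ]
```

{"api": "play_rows", "payload": {
  "series": [
    {"delta_pos": [0.03,0,0],"delta_rot": [0,0,0],"grip": 0},
    {"delta_pos": [0.03,0,0],"delta_rot": [0,0,0],"grip": 0},
    {"delta_pos": [0.03,0,0],"delta_rot": [0,0,0],"grip": 0},
    {"delta_pos": [0.03,0,0],"delta_rot": [0,0,0],"grip": 0}
  ]
}}

```text
time_s: 16.48
eef_pos: [0.5921, -0.3579, 0.1629]
tool_rot: [0.718, -0.696, 0.004, 0.001]
force: [-4.3, -0.9, 9.6]
width: 0.0103
grip_force: 40.5
```

{"api": "play_rows", "payload": {
  "series": [
    {"delta_pos": [0.07,0,0],"delta_rot": [0,0,0],"grip": 0},
    {"delta_pos": [0.07,0,0],"delta_rot": [0,0,0],"grip": 0},
    {"delta_pos": [0.07,0,0],"delta_rot": [0,0,0],"grip": 0},
    {"delta_pos": [0.07,0,0],"delta_rot": [0,0,0],"grip": 0},
    {"delta_pos": [0.07,0,0],"delta_rot": [0,0,0],"grip": 0}
  ]
}}

```text
time_s: 16.9
eef_pos: [0.5927, -0.3578, 0.1629]
tool_rot: [0.718, -0.696, 0.003, 0.001]
force: [-4.6, -0.3, 10.8]
width: 0.0102
grip_force: 40.5
```

```bash
python3 -c "
from workcell import manip
print(manip.close_job())"
```

```text
the job is handed in; nothing more can be done
None
```

The job is handed in at about 17 s: the wide pot is in the bath, the narrow pot is inside it, and the lever is up with the crossbar still gripped. By position the lever is within about 1° of straight up, though I could not confirm that angle from force or pictures.

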